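# Seat the grating disc on the food processor's drive

### The job

The grating disc lies loose and raised on the food processor's drive, with the notch in its rim out of line with the orange pin of the base. With the fingertips push the disc round by its upright blue tab until the notch stands over the pin, then press the black hub straight down until the disc is fully seated and level, and take the hand away. Do not pinch or lift the disc, and leave the mug, the spice jar and the small tin where they stand.

Things in the scene. Friction and masses are not known exactly. Their poses are not given: they have to be found in the camera images.
- motor_base: fixed white drum of the food processor (bowl off), 196 mm across, 50 mm high; origin at the centre of its underside on the worktop, z up. Its +x axis points from the spindle to the orange key pin. A steel spindle 20 mm thick rises 31 mm above its top, inside the disc's hub. A grey panel with a dial sticks out of its side, to 117 mm from the centre, below its top.
- key_pin (a point): round tip of the orange key pin, 8 mm thick, 68 mm from the spindle's axis, 12.5 mm above the drum's flat top. An orange stripe on the drum's rim just outside the disc shows the pin's direction when the disc hides the pin.
- spindle_foot (a point): point on the spindle's axis at the height of the drum's flat top (50 mm above the worktop)
- grating_disc: loose round steel disc, 156 mm across, 6 mm thick, 0.35 kg; black cone-shaped hub, 88 mm wide at the plate, whose blind bore sits on the spindle with 1 mm of play. Origin: centre of the plate's underside, z up; +x points to the notch, -x to the finger tab. Turns freely either way (1 to 2 N at the tab) and stays where it is left; starts 0.6 rad to half a turn out of line
- notch (a point): middle of the notch, on the underside of the plate, 68 mm from the disc's axis; the notch is open to the rim, 13 mm wide here (the pin is 8 mm thick: 2.5 mm to spare on either side), with orange stripes along both edges on the upper face
- hub_top (a point): centre of the hub's flat top (36 mm wide), 36 mm above the plate's underside: the place to press. 100 mm above the worktop at the start, 90 mm when seated.
- tab_mid (a point): centre of the blue upright finger tab: 8 mm thick across the disc, 20 mm long radially (50 to 70 mm from the disc's axis), top 32 mm above the plate's underside; opposite the notch
- tab_face_a: broad face of the tab on the disc's +y side (same blue plastic; 20 x 2.5 x 22 mm; turns with the disc, origin at its lower edge); one face is pushed, pinching both at once is gripping
- tab_face_b: broad face of the tab on the disc's -y side, like the other
- mug: cream mug with yellow and red bands, 87 mm across, 121 mm with the handle, 90 mm high, loose; origin under its centre
- spice_jar: glass spice jar with a yellow cap, 45 mm across, 100 mm high, loose; origin under its centre
- small_tin: small brown tin with a silver lid, 57 mm across, 72 mm high, loose; origin under its centre
- collar (a joint): black friction collar under the disc that carries it level: 0 m raised (disc's underside 14 mm above the drum's top, 1.5 mm above the pin's tip), 0.010 m pressed down (disc on its seat, underside 4 mm above the drum's top). Yields to 6 to 10 N of downward push and stays where it is pushed. If the notch is not over the pin, the plate stops on the pin and tips
Things that resemble listed ones, but are neither listed nor needed, are in the scene too. There is more than one size of the grating_disc; the one meant has the size given above.

How it is judged:
On the way:
1. the disc has been turned until its notch stands over the pin (horizontal distance between notch and key_pin below 0.006 m), for 0.1 s.
At the end, for the whole second after the job is handed in: The disc lies at rest on its seat: underside 4 mm (within 2 mm) above the drum's top, level within 0.04 rad, centred on the spindle within 4 mm, the notch within 5 mm of the pin; mug, spice jar and small tin within 20 mm of where they stood (horizontal distance between notch and key_pin below 0.005 m and z of grating_disc in the frame of spindle_foot between 0.002 and 0.006 m and horizontal distance between grating_disc and spindle_foot below 0.004 m and angle between grating_disc's own z axis and vertical below 0.04 rad and linear speed of grating_disc below 0.01 m/s and angular speed of grating_disc below 0.1 rad/s and distance of each of mug, spice_jar, small_tin from where it was at the start of the episode below 0.02 m); the robot touches nothing.
It fails at once if the disc is lifted more than 8 mm above where it lay (z of grating_disc in the frame of spindle_foot above 0.022 m).
It fails at once if the tab is pinched between the fingers (both faces pressed at once by more than 3 N) (contact force between the fingers and tab_face_a above 3 N and contact force between the fingers and tab_face_b above 3 N).
It fails at once if a bystander is pushed more than 30 mm or tipped over (distance of any of mug, spice_jar, small_tin from where it was at the start of the episode above 0.03 m or angle between any of mug, spice_jar, small_tin's own z axis and vertical above 0.5 rad).
It also fails if it takes over 58 s, if anything falls off the work surface, if the arm or the gripper's body presses on something with over 40 N, if the wrist force passes 120 N, or if a joint passes its speed limit or range.

### The arm

A 6-joint arm with a two-finger parallel gripper is mounted at the origin on a cart in front of the work surface, level with it; the furniture and walls round the work are solid. World frame = base frame: x ahead of the robot, y to its left, z up, the work surface at z = 0. Lengths are in m, angles in rad, forces in N, time in s.
With the tool pointing down it reaches from about 0.225 to 0.875 m from the base axis. Payload 3.4 kg.
Tool frame: the origin (TCP) lies between the finger pads; the fingertips stand 25 mm ahead of it and the grasp point (between the pads) lies 6 mm ahead of it (manip.tips_ahead is the distance from the TCP to the fingertips, in m); z points along the fingers, x is the direction in which the jaws open and shut, and the axes are right-handed (so a half turn about z gives the same grasp; the last joint's range is limited). The gripper opens to 85 mm and grips with 20 to 120 N. Pads are 22 mm wide; open, the fingers measure 114 mm over their backs; the gripper's body (76 mm by 85 mm) begins 54 mm behind the grasp point. The pads swing forward as they close: fully open they stand 13 mm farther back than shut.
Start: joints at [1.033, 0.276, 1.505, -0, 1.361, -0.121], TCP at [0.233, 0.526, 0.256] pointing down, gripper open.
Joint ranges: [-2.89, 2.89], [-0.75, 2.08], [0.22, 2.7], [-1.18, 4.32], [0.11, 2.71], [-2.7, 2.7]. Speed limits (rad/s): [2.57, 2.57, 3.14, 3.14, 3.14, 3.14].

### API

Orientations are given as a unit quaternion [w, x, y, z].
In Python, from rig import manip gives the robot as it stands. The module is installed in compiled form; this text tells all that it offers.
- The arm moves only by the tool send_rows, never from a script. Its argument "plan" is a list of rows, each an object with "linear": the shift along the tool's x, y, z in m, a list of three; "delta_rot": the turn, a rotation vector about the tool's x, y, z in degrees, a list of three; "fingers": the finger opening in m, from 0 to 0.0854. A call has 1 to 12 rows; each row shifts and turns the pose as measured when the row begins, along the tool's axes as they then stand; what a row does not reach is not made up. A row lasts 1/12 s, in which the tool goes at most 41.7 mm and 7.16 degrees, less where a joint would pass 70% of its speed; a pose out of reach is approached as far as the arm can. A call with a gripper value outside its range is refused whole. The fingers move at their own pace and stop on an object; "force" is the grip in N (left out, the last holds). Time passes only in rows, so rows that do not move let the fingers close. It gives the time, the measured TCP pose, the force and the opening at its end, in the units of the state.
- manip.get_state(): the state, without advancing time (a new reading comes with each control period).
- manip.get_image(name): name is "side" or "top" or "wrist"; returns the picture (420x560x3 uint8, red, green, blue); there is no depth.
- manip.camera_info(name): a dict with "K" (3x3 intrinsics, pixels), "rvec" (rotation vector, rad) and "tvec" (3), from world to camera coordinates, as OpenCV has them. Camera axes: x right, y down, z forward; pixel columns grow to the right and rows downward; lengths in m; the calibration is good to about 2 mm. A picture is of the moment at which its call begins: read the wrist's pose just before it. camera_info takes no time and is no camera call; for the wrist camera it gives the pose at the moment of the call.
- manip.sign_off(): hands the job in, once; it reports no verdict.
Trained networks look in the newest picture that a camera, given by its name, has taken for a name from the list of things; names that differ only in an ending like _2 or _b are one class to them, and where a whole thing is asked for, a point or a joint stands for the part that bears it (a point fixed in the world has none). Each returns a list of dicts, best first, with "p" (0 to 1); they miss things now and then, are a little off and sometimes report something else, mostly with a low value. They report only what shows in the picture. A call takes as long as a camera call. They do not tell look-alikes from the thing itself.
- manip.find_in(thing, camera): "extent" ([left, top, right, bottom] in pixels, round what is visible of it).
- manip.masks_of(thing, camera): "pixels" (420x560 bool, what is visible of it) and "extent" ([left, top, right, bottom] in pixels, round what is visible of it).
The state is a dict: "clock": time; "qpos": joint angles; "qd": joint speeds; "effort": joint torques, N m; "position": TCP position; "ee_rot": TCP orientation; "contact_force": force on the tool from outside, world axes, zero at the start; "moment": the same for the moment, N m; "width": finger opening in m.
Only numpy, scipy, OpenCV 4.12 (cv2) and the standard library are available. Lean on these libraries where they do the work, as an engineer would, in place of code of your own. Each camera call takes 0.05 s, during which the arm holds its last target. There are 200 camera calls.

## Working session

There is one attempt and no reset: what is moved stays moved. The work goes in short steps, Python scripts to look and compute and a tool call to move; the robot and the scene stay as the last step left them, time stands still between calls to the robot, and variables do not carry over. Pictures are saved under pics/ and viewed, about 8 in all and at most 12, crops included, and the job is handed in when it is done.

Besides the shell and the picture viewer there is one more tool, called after "Request:" as a command line: name --argument value ..., lists and objects as JSON in quotes. send_rows: Moves the arm, as the interface text tells. Its arguments: {"type":"object","properties":{"plan":{"type":"array","items":{"type":"object","properties":{"linear":{"type":"array","items":{"type":"number"}},"delta_rot":{"type":"array","items":{"type":"number"}},"fingers":{"type":"number"}}}},"force":{"type":"number"}},"required":["plan"]}

```bash
mkdir -p pics
cat > h.py <<'E'
import numpy as np, cv2
from rig import manip
from scipy.spatial.transform import Rotation as R
def cam(n):
    c=manip.camera_info(n); return np.array(c["K"],float),np.array(c["rvec"],float),np.array(c["tvec"],float)
def onplane(n,uv,z,c=None):
    K,r,t=c or cam(n); M=cv2.Rodrigues(r)[0]; o=-M.T@t
    d=(M.T@np.linalg.inv(K)@np.c_[np.atleast_2d(uv),np.ones(len(np.atleast_2d(uv)))].T).T
    return o+d*((z-o[2])/d[:,2:3])
def proj(n,P,c=None):
    K,r,t=c or cam(n); return cv2.projectPoints(np.atleast_2d(np.array(P,float)),r,t,K,None)[0][:,0]
def save(im,f): cv2.imwrite(f,cv2.cvtColor(im,cv2.COLOR_RGB2BGR))
E
python3 - <<'E'
from h import *
s=manip.get_state(); print(s)
a=manip.get_image("side");b=manip.get_image("top")
np.save('side0.npy',a);np.save('top0.npy',b)
save(a,'pics/side.png');save(b,'pics/top.png')
for n in("side","top"):
    for t in("grating_disc","motor_base","tab_mid","notch","key_pin","hub_top","mug","spice_jar","small_tin"):
        print(n,t,[(np.round(d["extent"]),round(d["p"],2)) for d in manip.find_in(t,n)][:3])
    K,r,t=cam(n);print(np.round(-cv2.Rodrigues(r)[0].T@t,3))
E
```

```text
{'clock': 0.0, 'qpos': array([ 1.03299332e+00,  2.76581596e-01,  1.50616588e+00,  2.54588795e-05,
        1.36069125e+00, -1.21008440e-01]), 'qd': array([-0.00096226,  0.0005174 ,  0.00033494,  0.00025157, -0.00019806,
       -0.00057344]), 'effort': array([ 3.46198767e-04, -4.16781414e+01, -2.45811886e+01, -4.69766983e-04,
        1.11128765e-02, -4.69975674e-06]), 'position': array([0.23252344, 0.52534465, 0.25543426]), 'ee_rot': array([ 3.95287656e-04,  8.38103573e-01,  5.45510356e-01, -8.34206873e-04]), 'contact_force': array([-0.26977345,  0.74965849, -0.02531275]), 'moment': array([ 0.01949231,  0.02922138, -0.0232438 ]), 'width': 0.08567431049199971}
side grating_disc [(array([225., 260., 352., 362.]), 0.78), (array([291., 173., 360., 210.]), 0.62)]
side motor_base [(array([282., 188., 366., 238.]), 0.74)]
side tab_mid [(array([228., 259., 354., 362.]), 0.88), (array([288., 176., 359., 211.]), 0.82)]
side notch [(array([291., 170., 361., 210.]), 0.86), (array([230., 259., 352., 361.]), 0.56)]
side key_pin [(array([283., 185., 365., 239.]), 0.86)]
side hub_top [(array([225., 25
[... 225 characters left out ...]
.71)]
[0.467 0.814 0.624]
top grating_disc [(array([315., 200., 388., 277.]), 0.85), (array([163., 172., 262., 275.]), 0.58)]
top motor_base [(array([303., 194., 398., 284.]), 0.61)]
top tab_mid [(array([318., 196., 389., 275.]), 0.79), (array([167., 173., 264., 273.]), 0.56)]
top notch [(array([316., 201., 388., 268.]), 0.69), (array([166., 173., 265., 273.]), 0.55)]
top key_pin [(array([302., 191., 397., 281.]), 0.86)]
top hub_top [(array([160., 172., 263., 272.]), 0.78), (array([315., 197., 388., 274.]), 0.7)]
top mug [(array([374., 136., 434., 186.]), 0.75)]
top spice_jar [(array([330., 310., 354., 336.]), 0.92)]
top small_tin [(array([284., 277., 308., 308.]), 0.93)]
[0.433 0.039 0.928]
```

Run:
```python
import cv2
a=cv2.imread('pics/side.png')[130:280,220:430];b=cv2.imread('pics/top.png')[120:345,270:450]
a=cv2.resize(a,None,fx=3.6,fy=3.6,interpolation=2)
cv2.imwrite('pics/sidec.png',a)
cv2.imwrite('pics/topc.png',cv2.resize(b,None,fx=2.6,fy=2.6,interpolation=2))
```

```text
(no output)
```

View pics/sidec.png

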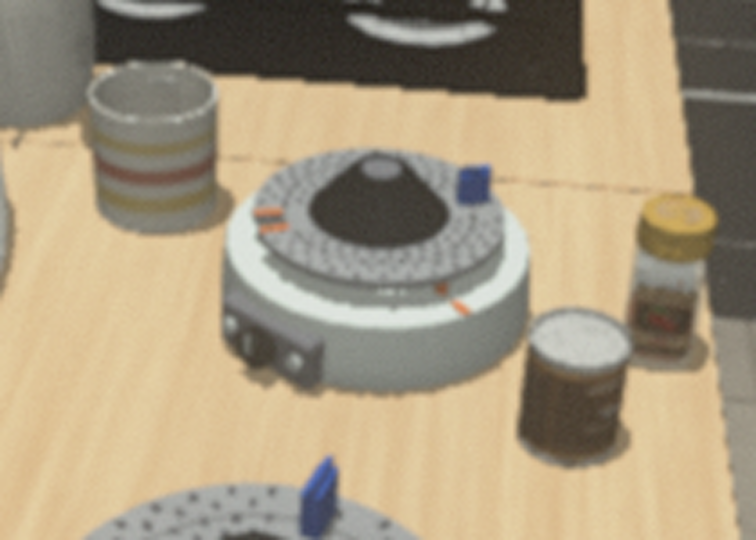

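View pics/topc.png

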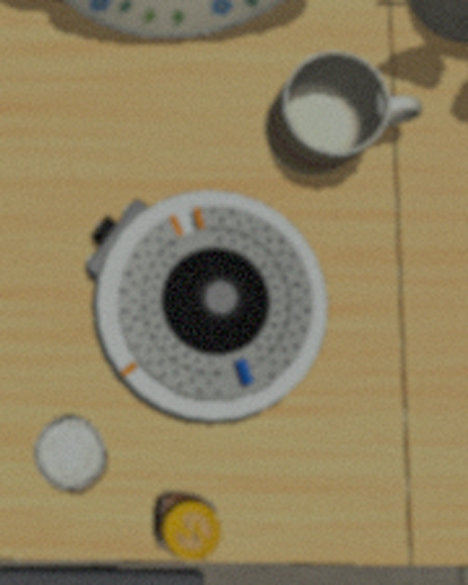

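The side crop shows the disc raised on the drum, with the tab at about (474,185), the notch stripes at (270,220), and the pin and rim stripe at (440–460,288–305). The top crop shows the hub top at (221,296), tab at (243,372), notch at (187,225) and rim stripe at (129,369). The tin and jar stand on the stripe side.

```bash
cat > meas.py <<'E'
from h import *
from scipy.optimize import least_squares
def tri(p1,p2):
    c1,c2=cam("top"),cam("side")
    f=lambda X:np.r_[proj("top",X,c1)[0]-p1,proj("side",X,c2)[0]-p2]
    s=least_squares(f,[.5,0,.08]);return s.x,np.abs(s.fun).max()
T=lambda x,y:np.array([x/2.6+270-.3,y/2.6+120-.3])
S=lambda x,y:np.array([x/3.6+220-.36,y/3.6+130-.36])
E
python3 - <<'E'
from meas import *
for n,a,b in [("hub",T(221,296),S(382,167)),("tabtop",T(244,374),S(474,170)),("notch",T(187,225),S(270,220)),("stripe",T(129,369),S(460,307)),
  ("tin",T(70,453),S(581,338)),("jar",T(190,530),S(678,215)),("mugrim",T(336,105),S(153,93))]:
    print(n,np.round(tri(a,b)[0],4),round(tri(a,b)[1],2))
# drum rim ellipse in top
print("drum c", [np.round(onplane("top",T(*p),.05)[0],4) for p in [(212,190),(212,422),(94,306),(328,306)]])
h=onplane("top",T(221,296),.100)[0]
t=onplane("top",T(243,372),.086)[0];nn=onplane("top",T(187,225),.070)[0];s=onplane("top",T(129,369),.05)[0]
for n,p in(("hub",h),("tab",t),("notch",nn),("stripe",s)):
    d=p-h;print(n,np.round(p,4),round(float(np.hypot(*d[:2])),4),round(np.degrees(np.arctan2(d[1],d[0])),1))
E
```

```text
hub [ 0.514  -0.081   0.1001] 0.17
tabtop [ 0.4563 -0.0992  0.0925] 0.83
notch [ 0.5768 -0.0585  0.0692] 0.88
stripe [ 0.4592 -0.0129  0.0495] 0.19
tin [0.3921 0.0346 0.0691] 0.1
jar [ 0.3382 -0.056   0.0987] 0.23
mugrim [ 0.6729 -0.1774  0.0859] 0.62
drum c [array([ 0.6079, -0.0817,  0.05  ]), array([ 0.4171, -0.0798,  0.05  ]), array([0.5098, 0.016 , 0.05  ]), array([ 0.5121, -0.1755,  0.05  ])]
hub [ 0.5144 -0.081   0.1   ] 0.0 0.0
tab [ 0.4565 -0.0995  0.086 ] 0.0607 -162.3
notch [ 0.5748 -0.0585  0.07  ] 0.0645 20.5
stripe [ 0.4588 -0.0128  0.05  ] 0.088 129.2
```

Request:
send_rows --plan '[{"linear": [-0.0255, 0.0247, 0.0047], "fingers": 0}, {"linear": [-0.0255, 0.0247, 0.0047], "fingers": 0}, {"linear": [-0.0255, 0.0247, 0.0047], "fingers": 0}, {"linear": [-0.0255, 0.0247, 0.0047], "fingers": 0}, {"linear": [-0.0255, 0.0247, 0.0047], "fingers": 0}, {"linear": [-0.0255, 0.0247, 0.0047], "fingers": 0}, {"linear": [-0.0255, 0.0247, 0.0047], "fingers": 0}, {"linear": [-0.0255, 0.0247, 0.0047], "fingers": 0}, {"linear": [-0.0255, 0.0247, 0.0047], "fingers": 0}, {"linear": [-0.0255, 0.0247, 0.0047], "fingers": 0}, {"linear": [-0.0255, 0.0247, 0.0047], "fingers": 0}, {"linear": [-0.0255, 0.0247, 0.0047], "fingers": 0}]' --force 40

```text
$.plan[0]: bad value
```

Request:
send_rows --plan '[{"linear": [-0.0255, 0.0247, 0.0047], "fingers": 0}, {"linear": [-0.0255, 0.0247, 0.0047], "fingers": 0}, {"linear": [-0.0255, 0.0247, 0.0047], "fingers": 0}, {"delta_rot": [0, 0, 6.7], "linear": [0, 0, 0], "fingers": 0}, {"delta_rot": [0, 0, 6.7], "linear": [0, 0, 0], "fingers": 0}, {"delta_rot": [0, 0, 6.7], "linear": [0, 0, 0], "fingers": 0}, {"delta_rot": [0, 0, 6.7], "linear": [0, 0, 0], "fingers": 0}, {"delta_rot": [0, 0, 6.7], "linear": [0, 0, 0], "fingers": 0}, {"delta_rot": [0, 0, 6.7], "linear": [0, 0, 0], "fingers": 0}, {"delta_rot": [0, 0, 6.7], "linear": [0, 0, 0], "fingers": 0}, {"linear": [0, 0, 0], "fingers": 0}]'

```text
$.plan[0]: bad value
```

Request:
send_rows --plan '[{"linear": [-0.0255, 0.0247, 0.0047], "delta_rot": [0, 0, 0], "fingers": 0}, {"linear": [-0.0255, 0.0247, 0.0047], "delta_rot": [0, 0, 0], "fingers": 0}, {"linear": [-0.0255, 0.0247, 0.0047], "delta_rot": [0, 0, 0], "fingers": 0}, {"linear": [-0.0255, 0.0247, 0.0047], "delta_rot": [0, 0, 0], "fingers": 0}, {"linear": [-0.0255, 0.0247, 0.0047], "delta_rot": [0, 0, 0], "fingers": 0}, {"linear": [-0.0255, 0.0247, 0.0047], "delta_rot": [0, 0, 0], "fingers": 0}, {"linear": [-0.0255, 0.0247, 0.0047], "delta_rot": [0, 0, 0], "fingers": 0}, {"linear": [-0.0255, 0.0247, 0.0047], "delta_rot": [0, 0, 0], "fingers": 0}, {"linear": [-0.0255, 0.0247, 0.0047], "delta_rot": [0, 0, 0], "fingers": 0}, {"linear": [-0.0255, 0.0247, 0.0047], "delta_rot": [0, 0, 0], "fingers": 0}, {"linear": [-0.0255, 0.0247, 0.0047], "delta_rot": [0, 0, 0], "fingers": 0}, {"linear": [-0.0255, 0.0247, 0.0047], "delta_rot": [0, 0, 0], "fingers": 0}]' --force 40

```text
clock: 2.0
position: [0.3861, 0.1192, 0.1973]
ee_rot: [-0.002, 0.834, 0.552, 0.007]
contact_force: [0.4, 0.6, 0.6]
width: 0.0001
```

Request:
send_rows --plan '[{"linear": [-0.03, 0.027, 0.004], "delta_rot": [0, 0, 0], "fingers": 0}, {"linear": [-0.03, 0.027, 0.004], "delta_rot": [0, 0, 0], "fingers": 0}, {"linear": [-0.03, 0.027, 0.004], "delta_rot": [0, 0, 0], "fingers": 0}, {"linear": [-0.03, 0.027, 0.004], "delta_rot": [0, 0, 0], "fingers": 0}, {"linear": [0, 0, 0], "delta_rot": [0, 0, 6.9], "fingers": 0}, {"linear": [0, 0, 0], "delta_rot": [0, 0, 6.9], "fingers": 0}, {"linear": [0, 0, 0], "delta_rot": [0, 0, 6.9], "fingers": 0}, {"linear": [0, 0, 0], "delta_rot": [0, 0, 6.9], "fingers": 0}, {"linear": [0, 0, 0], "delta_rot": [0, 0, 6.9], "fingers": 0}, {"linear": [0, 0, 0], "delta_rot": [0, 0, 6.9], "fingers": 0}, {"linear": [0, 0, 0], "delta_rot": [0, 0, 6.9], "fingers": 0}, {"linear": [0, 0, 0], "delta_rot": [0, 0, 0], "fingers": 0}]'

```text
clock: 3.0
position: [0.4441, -0.0511, 0.1809]
ee_rot: [-0.002, 0.989, 0.145, 0.009]
contact_force: [-0.2, 0.2, -0.2]
width: -0.0
```

```bash
cat >> h.py <<'E'
def goto(P,yaw=None):
    s=manip.get_state(); M=R.from_quat(np.roll(s["ee_rot"],-1)); m=M.as_matrix()
    print("clk",round(s["clock"],2),"pos",np.round(s["position"],4),"yaw",round(np.degrees(np.arctan2(m[1,0],m[0,0])),1),"F",np.round(s["contact_force"],1),"q6",round(np.degrees(s["qpos"][5])))
    if P is not None: print(" toolshift",np.round(M.inv().apply(np.array(P)-s["position"]),4))
    if yaw is not None:
        c,q=np.cos(np.radians(yaw)),np.sin(np.radians(yaw)); G=R.from_matrix(np.array([[c,q,0],[q,-c,0],[0,0,-1]]))
        print(" toolrot",np.round((M.inv()*G).as_rotvec(degrees=True),1))
E
python3 - <<'E'
from h import *
print(manip.tips_ahead)
goto([.452,-.0745,.15],19)
save(manip.get_image("wrist"),'pics/w1.png')
E
```

```text
0.025
clk 3.0 pos [ 0.4441 -0.0511  0.1809] yaw 16.6 F [-0.2  0.2 -0.2] q6 -33
 toolshift [0.0003 0.0247 0.0309]
 toolrot [-0.  -1.1 -2.4]
```

View pics/w1.png

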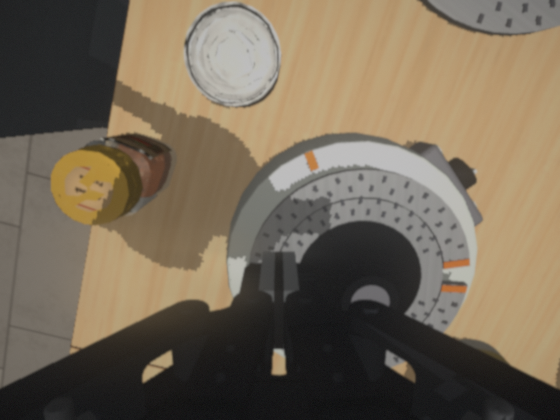

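The wrist view shows the rim stripe at (312,160), the notch stripes at (457,264) and (454,288), and the hub top at (370,297). The fingers hide the tab.

Run:
```python
from h import *
h=onplane("wrist",(370,297),.100)[0];s=onplane("wrist",(312,160),.05)[0];n=onplane("wrist",(456,276),.07)[0]
for k,p in(("hub",h),("stripe",s),("notch",n)):
    d=p-np.array([.5137,-.081,0]);print(k,np.round(p,4),round(float(np.hypot(*d[:2])),4),round(np.degrees(np.arctan2(d[1],d[0])),1))
c=np.array([.5137,-.081])
for i,a in enumerate(range(174,174+131,10)):
    r=np.radians(a);print(a,np.round(c+.062*np.array([np.cos(r),np.sin(r)]),4))
```

```text
hub [ 0.5132 -0.078   0.1   ] 0.003 100.4
stripe [ 0.4596 -0.0129  0.05  ] 0.087 128.5
notch [ 0.5792 -0.0591  0.07  ] 0.0691 18.5
174 [ 0.452  -0.0745]
184 [ 0.4519 -0.0853]
194 [ 0.4535 -0.096 ]
204 [ 0.4571 -0.1062]
214 [ 0.4623 -0.1157]
224 [ 0.4691 -0.1241]
234 [ 0.4773 -0.1312]
244 [ 0.4865 -0.1367]
254 [ 0.4966 -0.1406]
264 [ 0.5072 -0.1427]
274 [ 0.518  -0.1428]
284 [ 0.5287 -0.1412]
294 [ 0.5389 -0.1376]
304 [ 0.5484 -0.1324]
```

Request:
send_rows --plan '[{"linear": [0, 0.0245, 0.031], "delta_rot": [0, -1.1, -2.4], "fingers": 0}, {"linear": [0, 0, 0.023], "delta_rot": [0, 0, 0], "fingers": 0}, {"linear": [0, 0, 0.022], "delta_rot": [0, 0, 0], "fingers": 0}, {"linear": [0, 0, 0], "delta_rot": [0, 0, 0], "fingers": 0}]'

```text
clock: 3.38
position: [0.4554, -0.0759, 0.1055]
ee_rot: [0.002, 0.984, 0.176, 0.004]
contact_force: [-0.3, 0.1, -0.5]
width: 0.0001
```

Request:
send_rows --plan '[{"linear": [-0.003, 0.006, 0], "delta_rot": [0, 0, 0], "fingers": 0}, {"linear": [-0.003, 0.006, 0], "delta_rot": [0, 0, 0], "fingers": 0}, {"linear": [-0.0015, 0.0075, 0], "delta_rot": [0, 0, -7], "fingers": 0}, {"linear": [-0.0015, 0.0075, 0], "delta_rot": [0, 0, -7], "fingers": 0}, {"linear": [-0.0015, 0.0075, 0], "delta_rot": [0, 0, -7], "fingers": 0}, {"linear": [-0.0015, 0.0075, 0], "delta_rot": [0, 0, -7], "fingers": 0}]'

```text
clock: 3.88
position: [0.4642, -0.1195, 0.1105]
ee_rot: [0.003, 0.908, 0.418, 0.004]
contact_force: [-0.8, 0.3, 0.3]
width: -0.0001
```

```bash
cat >> h.py <<'E'
def pol(c=(.5137,-.081)):
    d=manip.get_state()["position"][:2]-np.array(c); print(" r",round(float(np.hypot(*d)),4),"ang",round(np.degrees(np.arctan2(d[1],d[0]))%360,1))
E
python3 - <<'E'
from h import *
goto(None);pol()
E
```

```text
clk 3.88 pos [ 0.4642 -0.1195  0.1105] yaw 49.4 F [-0.8  0.3  0.3] q6 -72
 r 0.0627 ang 217.9
```

Request:
send_rows --plan '[{"linear": [-0.0015, 0.0075, 0.003], "delta_rot": [0, 0, -7], "fingers": 0}, {"linear": [-0.0015, 0.0075, 0.003], "delta_rot": [0, 0, -7], "fingers": 0}, {"linear": [-0.0015, 0.0075, 0.001], "delta_rot": [0, 0, -7], "fingers": 0}, {"linear": [-0.0015, 0.0075, 0.001], "delta_rot": [0, 0, -7], "fingers": 0}, {"linear": [-0.0015, 0.0075, 0.001], "delta_rot": [0, 0, -7], "fingers": 0}]'

```text
clock: 4.3
position: [0.4959, -0.1472, 0.11]
ee_rot: [0.008, 0.736, 0.677, 0.004]
contact_force: [-0.8, 1.4, -0.2]
width: -0.0004
```

Run:
```python
from h import *
goto(None);pol()
```

```text
clk 4.3 pos [ 0.4959 -0.1472  0.11  ] yaw 85.2 F [-0.8  1.4 -0.2] q6 -110
 r 0.0685 ang 255.0
```

Request:
send_rows --plan '[{"linear": [0.0005, 0.0075, 0.003], "delta_rot": [0, 0, -6.5], "fingers": 0}, {"linear": [0.0005, 0.0075, 0.003], "delta_rot": [0, 0, -6.5], "fingers": 0}, {"linear": [0, 0.007, 0.001], "delta_rot": [0, 0, -6.5], "fingers": 0}, {"linear": [0, 0, 0], "delta_rot": [0, 0, 0], "fingers": 0}, {"linear": [0, 0, 0], "delta_rot": [0, 0, 0], "fingers": 0}]'

```text
clock: 4.72
position: [0.5221, -0.1508, 0.1112]
ee_rot: [0.015, 0.602, 0.798, 0.003]
contact_force: [-0.4, -0.2, 0.3]
width: -0.0004
```

Run:
```python
from h import *
goto(None);pol()
a=manip.get_image("top");b=manip.get_image("side");w=manip.get_image("wrist")
a=cv2.resize(a[180:290,290:410],None,fx=3.3,fy=3.3,interpolation=2);b=cv2.resize(b[150:250,270:380],None,fx=3.63,fy=3.63,interpolation=2)
save(np.hstack([a,b[:363,:]]),'pics/c2.png');save(w,'pics/w2.png')
```

```text
clk 4.72 pos [ 0.5221 -0.1508  0.1112] yaw 105.9 F [-0.4 -0.2  0.3] q6 -129
 r 0.0703 ang 276.9
```

View pics/c2.png

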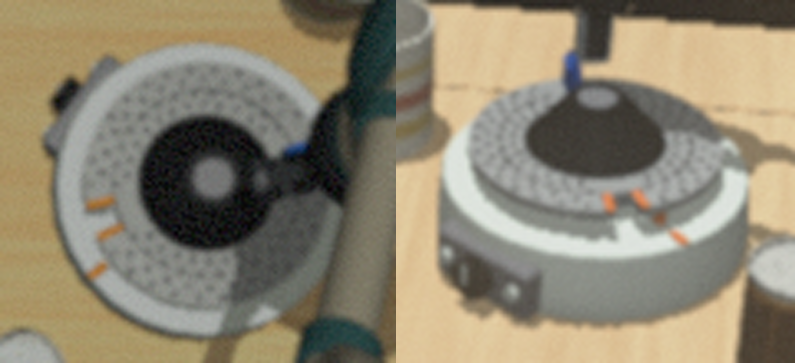

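View pics/w2.png

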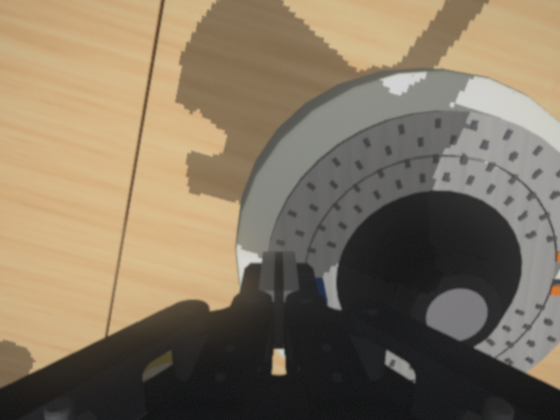

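In the top crop the notch lies between stripes at (100,204) and (110,233), with the rim stripe at (97,270) and the hub at (213,178). The tab is still touching the finger. The side crop shows the notch short of the rim stripe by about 20°.

Run:
```python
from h import *
T=lambda x,y:np.array([x/3.3+290-.35,y/3.3+180-.35]);S=lambda x,y:np.array([(x-397)/3.63+270-.35,y/3.63+150-.35])
c=np.array([.5137,-.081,0])
for k,cm,u,z in(("n","top",T(105,218),.07),("st","top",T(97,270),.05),("hub","top",T(213,178),.1),("n","side",S(625,201),.07),("st","side",S(680,237),.05),("hub","side",S(598,97),.1)):
    p=onplane(cm,u,z)[0];d=p-c;print(k,cm,np.round(p,4),round(float(np.hypot(*d[:2])),4),round(np.degrees(np.arctan2(d[1],d[0])),1))
```

```text
n top [ 0.4911 -0.0161  0.07  ] 0.0687 109.2
st top [ 0.4591 -0.0122  0.05  ] 0.0878 128.5
hub top [ 0.5143 -0.08    0.1   ] 0.0012 60.9
n side [ 0.4925 -0.0147  0.07  ] 0.0696 107.7
st side [ 0.4591 -0.0122  0.05  ] 0.0878 128.4
hub side [ 0.5151 -0.0794  0.1   ] 0.0022 48.9
```

Request:
send_rows --plan '[{"linear": [0.0015, 0.0065, 0.003], "delta_rot": [0, 0, -5], "fingers": 0}, {"linear": [0.001, 0.0065, 0.002], "delta_rot": [0, 0, -5], "fingers": 0}, {"linear": [0.0005, 0.005, 0.001], "delta_rot": [0, 0, -5], "fingers": 0}, {"linear": [0, 0, 0], "delta_rot": [0, 0, 0], "fingers": 0}, {"linear": [0, 0, 0], "delta_rot": [0, 0, 0], "fingers": 0}]'

```text
clock: 5.28
position: [0.5352, -0.1421, 0.1064]
ee_rot: [0.015, 0.491, 0.871, 0.0]
contact_force: [0.3, 0.9, -0.4]
width: -0.0
```

```bash
cat > look.py <<'E'
from h import *
import sys
goto(None);pol()
c=np.array([.5137,-.081])
for cm in("top","side"):
    im=manip.get_image(cm).astype(int);r,g,b=im[...,0],im[...,1],im[...,2]
    m=((r-b>70)&(r-g>35)).astype(np.uint8)
    n,l,st,ce=cv2.connectedComponentsWithStats(m,connectivity=8)
    for i in range(1,n):
        for z in(.07,.05):
            p=onplane(cm,ce[i],z)[0];d=p[:2]-c;ρ=np.hypot(*d)
            if .05<ρ<.1 and st[i,4]>2: print(cm,z,np.round(ce[i],1),st[i,4],"rho",round(float(ρ),4),"ang",round(np.degrees(np.arctan2(d[1],d[0])),1))
E
python3 look.py
```

```text
clk 5.28 pos [ 0.5352 -0.1421  0.1064] yaw 121.1 F [ 0.3  0.9 -0.4] q6 -143
 r 0.0648 ang 289.4
top 0.07 [322.  249.2] 14 rho 0.0705 ang 115.1
top 0.05 [322.  249.2] 14 rho 0.0688 ang 114.6
top 0.07 [327.1 256.7] 16 rho 0.0698 ang 130.3
top 0.05 [327.1 256.7] 16 rho 0.0681 ang 130.6
top 0.07 [319.3 261.5] 10 rho 0.0887 ang 128.5
top 0.05 [319.3 261.5] 10 rho 0.0874 ang 128.7
side 0.07 [343.7 202.5] 10 rho 0.0689 ang 129.8
side 0.07 [336.5 204.6] 11 rho 0.07 ang 114.8
side 0.07 [342.2 207.2] 8 rho 0.0828 ang 120.5
side 0.05 [342.2 207.2] 8 rho 0.059 ang 135.1
side 0.05 [347.7 215. ] 7 rho 0.0881 ang 128.4
```

Request:
send_rows --plan '[{"linear": [-0.0005, 0.0035, 0], "delta_rot": [0, 0, 0], "fingers": 0}, {"linear": [-0.0005, 0.0025, 0], "delta_rot": [0, 0, 0], "fingers": 0}, {"linear": [0, 0, 0], "delta_rot": [0, 0, 0], "fingers": 0}, {"linear": [0, 0, 0], "delta_rot": [0, 0, 0], "fingers": 0}]'

```text
clock: 5.72
position: [0.54, -0.1399, 0.1066]
ee_rot: [0.014, 0.493, 0.87, 0.0]
contact_force: [0.2, 0.1, -0.5]
width: -0.0
```

```bash
python3 look.py
```

```text
clk 5.72 pos [ 0.54   -0.1399  0.1066] yaw 120.9 F [ 0.2  0.1 -0.5] q6 -142
 r 0.0645 ang 294.1
top 0.07 [323.3 250.7] 13 rho 0.0694 ang 118.3
top 0.05 [323.3 250.7] 13 rho 0.0677 ang 118.0
top 0.07 [328.  257.5] 22 rho 0.0696 ang 132.4
top 0.05 [328.  257.5] 22 rho 0.0679 ang 132.8
top 0.07 [319.3 261.5] 10 rho 0.0887 ang 128.5
top 0.05 [319.3 261.5] 10 rho 0.0874 ang 128.7
side 0.07 [345.5 202. ] 12 rho 0.0694 ang 133.4
side 0.05 [345.5 202. ] 12 rho 0.0517 ang 157.4
side 0.07 [338.1 204.3] 10 rho 0.0698 ang 118.0
side 0.07 [342.5 207. ] 6 rho 0.0822 ang 121.1
side 0.05 [342.5 207. ] 6 rho 0.0586 ang 136.2
side 0.05 [347.7 215. ] 7 rho 0.0881 ang 128.4
```

Request:
send_rows --plan '[{"linear": [-0.0005, 0.0035, 0], "delta_rot": [0, 0, 0], "fingers": 0}, {"linear": [0, 0, 0], "delta_rot": [0, 0, 0], "fingers": 0}, {"linear": [0, 0, 0], "delta_rot": [0, 0, 0], "fingers": 0}]'

```text
clock: 6.07
position: [0.5435, -0.1385, 0.1067]
ee_rot: [0.014, 0.493, 0.87, 0.0]
contact_force: [0.1, -0.3, -1.2]
width: -0.0
```

```bash
python3 look.py
```

```text
clk 6.07 pos [ 0.5435 -0.1385  0.1067] yaw 120.9 F [ 0.1 -0.3 -1.2] q6 -142
 r 0.0647 ang 297.4
top 0.07 [325.  253.1] 19 rho 0.0689 ang 123.3
top 0.05 [325.  253.1] 19 rho 0.0672 ang 123.3
top 0.07 [330.7 259.4] 15 rho 0.0684 ang 137.8
top 0.05 [330.7 259.4] 15 rho 0.0667 ang 138.5
top 0.07 [319.3 261.5] 10 rho 0.0887 ang 128.5
top 0.05 [319.3 261.5] 10 rho 0.0874 ang 128.7
side 0.07 [347.1 201.5] 11 rho 0.0698 ang 136.9
side 0.05 [347.1 201.5] 11 rho 0.0539 ang 161.5
side 0.07 [339.5 203.5] 10 rho 0.0681 ang 121.4
side 0.05 [347.7 215. ] 7 rho 0.0881 ang 128.4
```

Request:
send_rows --plan '[{"linear": [0, -0.006, 0], "delta_rot": [0, 0, 0], "fingers": 0}, {"linear": [0, -0.006, -0.01], "delta_rot": [0, 0, 0], "fingers": 0}, {"linear": [0, 0, -0.03], "delta_rot": [0, 0, 0], "fingers": 0}, {"linear": [0, 0, -0.03], "delta_rot": [0, 0, 0], "fingers": 0}, {"linear": [0, 0, 0], "delta_rot": [0, 0, 7], "fingers": 0}, {"linear": [0, 0, 0], "delta_rot": [0, 0, 7], "fingers": 0}, {"linear": [0, 0, 0], "delta_rot": [0, 0, 7], "fingers": 0}, {"linear": [0, 0, 0], "delta_rot": [0, 0, 7], "fingers": 0}, {"linear": [0, 0, 0], "delta_rot": [0, 0, 7], "fingers": 0}, {"linear": [0, 0, 0], "delta_rot": [0, 0, 7], "fingers": 0}, {"linear": [0, 0, 0], "delta_rot": [0, 0, 7], "fingers": 0}, {"linear": [0, 0, 0], "delta_rot": [0, 0, 7], "fingers": 0}]'

```text
clock: 7.17
position: [0.5253, -0.1474, 0.1882]
ee_rot: [0.015, 0.85, 0.526, 0.007]
contact_force: [0.3, -0.6, 0.2]
width: 0.0002
```

Run:
```python
from h import *
goto([.5142,-.0805,.17],38)
```

```text
clk 7.17 pos [ 0.5253 -0.1474  0.1882] yaw 63.5 F [ 0.3 -0.6  0.2] q6 -86
 toolshift [ 0.055  -0.0404  0.0168]
 toolrot [ 1.9 -0.3 25.5]
```

Request:
send_rows --plan '[{"linear": [0.0275, -0.02, 0.004], "delta_rot": [0.9, 0, 0], "fingers": 0}, {"linear": [0.0275, -0.02, 0.004], "delta_rot": [1, 0, 0], "fingers": 0}, {"linear": [0, 0, 0], "delta_rot": [0, 0, 6.4], "fingers": 0}, {"linear": [0, 0, 0], "delta_rot": [0, 0, 6.4], "fingers": 0}, {"linear": [0, 0, 0], "delta_rot": [0, 0, 6.4], "fingers": 0}, {"linear": [0, 0, 0], "delta_rot": [0, 0, 6.4], "fingers": 0}, {"linear": [0, 0, 0], "delta_rot": [0, 0, 0], "fingers": 0}]'

```text
clock: 7.75
position: [0.5108, -0.0805, 0.1845]
ee_rot: [0.002, 0.951, 0.311, 0.0]
contact_force: [-0.9, 0.1, 0.1]
width: -0.0002
```

Run:
```python
from h import *
goto([.5142,-.0805,.14],38)
c=cam("wrist");save(manip.get_image("wrist"),'pics/w3.png')
print(proj("wrist",[[.5142,-.0805,.1],[.5142+.068*np.cos(np.radians(128.5)),-.0805+.068*np.sin(np.radians(128.5)),.0625]],c))
```

```text
clk 7.75 pos [ 0.5108 -0.0805  0.1845] yaw 36.2 F [-0.9  0.1  0.1] q6 -53
 toolshift [0.0028 0.0018 0.0445]
 toolrot [ 0.3  0.  -1.8]
[[283.71184169 227.67563461]
 [279.10954082 108.19084068]]
```

View pics/w3.png

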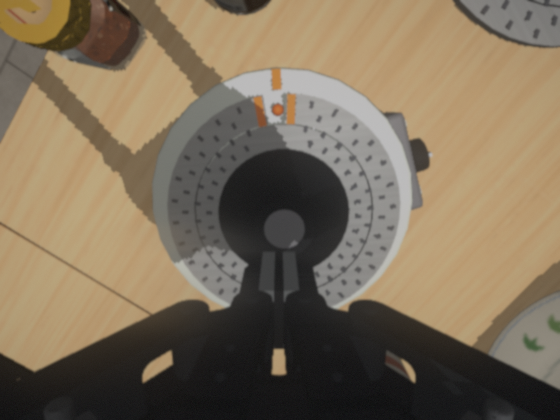

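The wrist view shows the pin at (277.5,110), seen through the notch between stripes at x≈261 and 291, so it is centred within about 1 mm. The hub top is at (284,229), as predicted. Next I press.

Request:
send_rows --plan '[{"linear": [0.003, 0.002, 0.02], "delta_rot": [0.3, 0, 0], "fingers": 0}, {"linear": [0, 0, 0.025], "delta_rot": [0, 0, 0], "fingers": 0}, {"linear": [0, 0, 0.006], "delta_rot": [0, 0, 0], "fingers": 0}, {"linear": [0, 0, 0], "delta_rot": [0, 0, 0], "fingers": 0}]'

```text
clock: 8.13
position: [0.5156, -0.0822, 0.1358]
ee_rot: [0.002, 0.948, 0.317, 0.002]
contact_force: [0.1, 0.2, -0.2]
width: -0.0002
```

Run:
```python
from h import *
goto([.5142,-.0805,.115])
```

```text
clk 8.13 pos [ 0.5156 -0.0822  0.1358] yaw 37.0 F [ 0.1  0.2 -0.2] q6 -54
 toolshift [-0.0002 -0.0023  0.0208]
```

Request:
send_rows --plan '[{"linear": [0, -0.002, 0.006], "delta_rot": [0, 0, 0], "fingers": 0}, {"linear": [0, 0, 0.005], "delta_rot": [0, 0, 0], "fingers": 0}, {"linear": [0, 0, 0.004], "delta_rot": [0, 0, 0], "fingers": 0}, {"linear": [0, 0, 0.004], "delta_rot": [0, 0, 0], "fingers": 0}, {"linear": [0, 0, 0.003], "delta_rot": [0, 0, 0], "fingers": 0}]'

```text
clock: 8.55
position: [0.5154, -0.0813, 0.1178]
ee_rot: [0.003, 0.948, 0.319, 0.004]
contact_force: [-2.0, 1.1, 7.3]
width: 0.0
```

Request:
send_rows --plan '[{"linear": [0, 0, 0.003], "delta_rot": [0, 0, 0], "fingers": 0}, {"linear": [0, 0, 0.003], "delta_rot": [0, 0, 0], "fingers": 0}, {"linear": [0, 0, 0.003], "delta_rot": [0, 0, 0], "fingers": 0}]'

```text
clock: 8.8
position: [0.5154, -0.0813, 0.1149]
ee_rot: [0.004, 0.948, 0.32, 0.005]
contact_force: [-7.7, 2.0, 27.4]
width: -0.0003
```

Request:
send_rows --plan '[{"linear": [0, 0, -0.01], "delta_rot": [0, 0, 0], "fingers": 0}, {"linear": [0, 0, -0.02], "delta_rot": [0, 0, 0], "fingers": 0}, {"linear": [0, 0, -0.03], "delta_rot": [0, 0, 0], "fingers": 0}, {"linear": [0, 0, -0.03], "delta_rot": [0, 0, 0], "fingers": 0}, {"linear": [0, 0, 0], "delta_rot": [0, 0, 0], "fingers": 0}]'

```text
clock: 9.22
position: [0.5143, -0.0808, 0.211]
ee_rot: [0.005, 0.947, 0.321, 0.006]
contact_force: [0.4, 0.9, 0.4]
width: -0.0005
```

Run:
```python
from h import *
goto(None)
w=manip.get_image("wrist");b=manip.get_image("side")
w=cv2.resize(w[40:320,140:440],None,fx=1.3,fy=1.3,interpolation=2);b=cv2.resize(b[150:250,270:380],None,fx=3.64,fy=3.64,interpolation=2)
save(np.hstack([w,b]),'pics/c4.png')
```

```text
clk 9.22 pos [ 0.5143 -0.0808  0.211 ] yaw 37.5 F [0.4 0.9 0.4] q6 -54
```

View pics/c4.png

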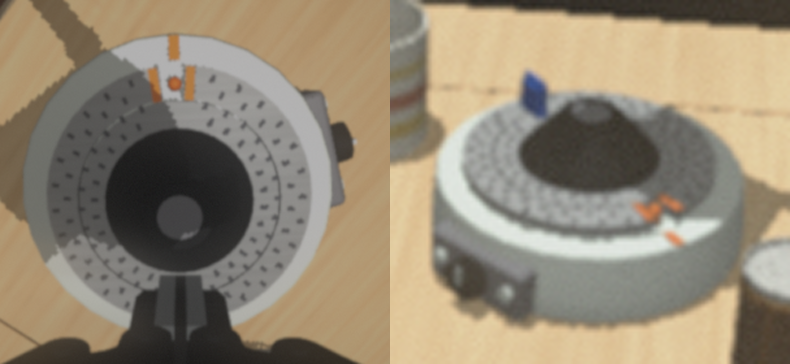

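In this view the pin (174,84) sits between the notch stripes (156 and 189), and in the side crop the disc lies low and level, with the hub top at (592,110). I'll check the height with a number and make sure the bystanders haven't moved before handing in.

Run:
```python
from h import *
u=np.array([(592-390)/3.64+270-.36,110/3.64+150-.36])
for z in(.088,.09,.092,.1): print(z,np.round(proj("side",[.5142,-.0805,z])[0]-u,1))
a=manip.get_image("side").astype(int)-np.load("side0.npy")
for t in("mug","spice_jar","small_tin"): print(t,[(np.round(d["extent"]),round(d["p"],2)) for d in manip.find_in(t,"side")][:1])
print(manip.sign_off())
```

```text
0.088 [0.1 1. ]
0.09 [0.1 0.2]
0.092 [ 0.2 -0.6]
0.1 [ 0.4 -3.7]
mug [(array([243., 148., 280., 195.]), 0.61)]
spice_jar []
small_tin [(array([364., 217., 394., 259.]), 0.94)]
the job is handed in; nothing more can be done
None
```

I turned the disc about 110° by pushing one face of the blue tab with closed fingertips. I then pressed the hub straight down until the force rose to about 27 N with the fingertips at 90 mm, and lifted the hand clear. The job is handed in, at about 9.5 s on the robot's clock; it gave no verdict.

**Alignment:** In the wrist view the pin sits between the notch stripes, off centre by about 1 mm at most, both before and after the press. Before the press, the top and side views disagreed slightly: they put the notch at 130.5° and 129.2°, against the pin at 128.5°.

**Seating:** The side view puts the hub top at 90 mm, to about 1 mm, which is the seated height. The disc looks level there, though I did not measure its tilt.

**Bystanders:** The mug and tin are within about 3 pixels of where they were in the side view, which is within the detector's usual error. The network missed the spice jar in that last picture. No move went near the jar, and no unexpected contact force appeared.

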